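Open the marking unit's feed slot and hold a blank in it

TASK

Knock the marking unit's release pin all the way down with the mallet so that the shutter under the feed slot opens, then lay the mallet back on its black pad and let go of it. Take the carrier with the red grip out of the rack, lower its brass blade through the slot until the black band on the blade is level with the slot's brass rim, and finish while still holding it there, upright and still, not resting on the rim. Keep the gripper itself off the marking unit, and leave the other two carriers in place.

Things in the scene. Friction and masses are not known exactly. Their poses are not given: they have to be found in the camera images.
- unit: Marking unit: fixed grey box, 150 (x) x 240 (y) x 100 mm high with an aluminium top, black display and knobs on its front (-x) side. Origin: centre of its underside; z up. It has the release pin at (0, +70) mm and the feed slot at (0, -50) mm on its top. It turns by up to 0.25 rad from start to start.
- slot_mouth (a point): Centre of the feed slot at the level of its brass rim, 106 mm above the bench; axes are the unit's. The slot, 10 (x) x 34 mm (y) for a blade of 8 x 32, is in a 12 mm plate whose top is 6 mm below the rim. The rim is a sloping lead-in, 20 x 44 mm at its top, 10 x 34 at the plate. An orange shutter 20 mm below the rim blocks the slot until the pin is down; below it is empty down to the bench.
- pin_top (a point): Centre of the flat top of the release pin, a steel peg of 16 mm diameter with a red stripe, standing 30 mm above the unit's top (130 mm above the bench) at the start; it goes straight down.
- pin (a joint): How far the release pin is down, m: 0 up, 0.014 fully down. It is lightly sprung but stiff: about 6 to 7 N drives it, and it stays where it is left. The shutter is linked to it and is clear of the slot from 0.010 on.
- mallet: Mallet, about 0.3 kg: square steel head 44 x 44 x 64 mm tall with white nylon faces, standing on one face on the pad; level wooden handle 18 mm wide, 22 mm tall. Origin: centre of the lower striking face, z up; the handle's axis is 32 mm above it, from x = -22 to -142 mm. Balance point about 10 mm from the head's axis.
- mallet_grip (a point): Point on the axis of the mallet's handle, 50 mm from the head's axis, good to grip from above across the handle (along the mallet's y).
- pad: Black rubber pad for the mallet, fixed, 200 (x) x 160 (y) x 10 mm thick. Origin: centre of its underside, on the bench.
- rack: Fixed wooden rack, 75 (x) x 205 (y) x 50 mm high, with three upright pockets in a row along y, 66 mm apart, 40 mm deep; each holds a carrier with 3 mm clearance, its axes along the rack's. Which carrier is in which pocket varies. Origin: centre of its underside.
- carrier_red: Carrier, red grip, about 0.16 kg: flat brass blade 8 (x) x 32 (y) x 70 mm long, lowest 4 mm only 6 x 30; black band 30 to 42 mm above its tip; on top a grip block 22 (x) x 46 (y) x 40 mm tall, 70 to 110 mm above the tip, too big for the slot. Origin: centre of the blade's lower end (tip), z up. Starts in the rack, tip 10 mm above the bench. Grip across x. Half a turn about z makes no difference.
- carrier_blue: Same carrier with a blue grip; to be left in the rack.
- carrier_green: Same carrier with a green grip; to be left in the rack.
There are look-alikes about, which are no part of the job. Leave any white look-alike of the carrier_red alone.

How it is judged:
By the outcome, as a careful person would: the job done as asked, in the order asked, and still so for the second after the job is handed in, while the arm keeps its last pose, push and grip.
It also fails if it takes over 61 s, if anything falls off the work surface, if the arm or the gripper's body presses on something with over 40 N, if the wrist force passes 120 N, or if a joint passes its speed limit or range.

ROBOT

A 6-joint arm with a two-finger parallel gripper is mounted at the origin on the work surface. World frame = base frame: x ahead of the robot, y to its left, z up, the work surface at z = 0. Lengths are in m, angles in rad, forces in N, time in s.
With the tool pointing down it reaches from about 0.35 to 0.725 m from the base axis. Payload 4.3 kg.
Tool frame: the origin (TCP) lies midway between the tips of the shut fingers; the grasp point (between the pads) lies 19 mm behind it; z points along the fingers, y is the line along which they close (so a half turn about z gives the same grasp; the last joint's range is limited). The gripper opens to 85 mm and grips with 20 to 120 N. Pads are 22 mm wide; open, the fingers measure 114 mm over their backs; the gripper's body (76 mm by 85 mm) begins 54 mm behind the grasp point. The pads swing forward as they close: fully open they stand 13 mm farther back than shut.
Start: joints at [1.205, 0.377, 0.081, 1.274, 0, 1.46], TCP at [0.145, 0.556, 0.231] pointing down, gripper open.
Joint ranges: [-2.72, 2.72], [-0.84, 1.66], [-1.02, 1.22], [-1.77, 2.12], [-1.37, 1.28], [-3.14, 3.14]. Speed limits (rad/s): [2.57, 2.57, 3.14, 3.14, 3.14, 3.14].

INTERFACE

Orientations are given as a 3x3 rotation matrix whose columns are the frame's x, y, z axes.
In Python, from plant import bot gives the robot as it stands.
- The arm moves only by the tool drive_tool, never from a script. Its argument "series" is a list of rows, each a list of 6 numbers: the shift along the tool's x, y, z scaled (see below), then the turn, a rotation vector about the tool's x, y, z scaled (see below). In form: [[tx, ty, tz, wx, wy, wz], ...]. A call has exactly 10 rows; each row shifts and turns the commanded pose from where the row before left it, along the tool's axes as they then stand; what a row does not reach is not made up. The controller multiplies each number of a shift by 1 m and each number of a turn by 45 degrees. A row lasts 1/8 s, in which the tool goes at most 62.5 mm and 10.7 degrees, less where a joint would pass 70% of its speed; a pose out of reach is approached as far as the arm can. A call with a number of a shift or a turn outside -1 to 1 is refused whole. A call with a gripper value outside its range is refused whole. "jaw" is the finger opening in mm, from 0 to 85.4, set as the call begins (left out, the last holds). The fingers move at their own pace and stop on an object; "newtons" is the grip in N (left out, the last holds). Time passes only in rows, so rows that do not move let the fingers close, or fill a call up. It gives the time, the measured TCP pose, the force, the opening and the grip force at its end, in the units of the state.
- bot.state(): the state, without advancing time (a new reading comes with each control period).
- bot.get_image(name): name is "side" or "top" or "wrist"; returns a dict with "pixels" (384x512x3 uint8, red, green, blue), "range_z" (384x512 float32, m along the optical axis (not along the pixel's ray), 0 where there is no reading), "fx", "fy", "cx", "cy" (pixels), "world_from_camera" (4x4, takes a point from camera to world coordinates); the wrist camera has in their place "hand_eye" (4x4, takes a point from camera to tool coordinates, whose origin is the TCP and whose axes are the flange's). Camera axes: x right, y down, z forward; pixel columns grow to the right and rows downward; lengths in m; the calibration is good to about 2 mm. A picture is of the moment at which its call begins: read the wrist's pose just before it.
- bot.finish_job(): hands the job in; it is judged then, once.
The state is a dict: "t": time; "q": joint angles; "joint_velocities": joint speeds; "tau": joint torques, N m; "tool_pos": TCP position; "orientation": TCP orientation; "contact_force": force on the tool from outside, world axes, zero at the start; "moment": the same for the moment, N m; "gripper_width": opening from 0.0 (shut) to 1.0 (fully open); "grasp_force": force on a finger pad.
Only numpy, scipy, OpenCV 4.12 (cv2) and the standard library are available. Lean on these libraries where they do the work, as an engineer would, in place of code of your own. Each camera call takes 0.05 s, during which the arm holds its last target. There are 200 camera calls.

## Working session

There is one attempt and no reset: what is moved stays moved. The work goes in short steps, Python scripts to look and compute and a tool call to move; the robot and the scene stay as the last step left them, time stands still between calls to the robot, and variables do not carry over. Pictures are saved under pics/ and viewed, at most 10 in all, crops included, and the job is handed in when it is done.

Besides the shell and the picture viewer there is one more tool, called after ">>>" as name(argument=value, ...), one argument or row to a line, values as JSON. drive_tool: Moves the arm, as the interface text tells. Shifts and turns lie within -1 to 1; 1 stands for 1 m of shift or 45 degrees of turn. Its arguments: {"type":"object","properties":{"series":{"type":"array","items":{"type":"array","items":{"type":"number","minimum":-1,"maximum":1}}},"jaw":{"type":"number"},"newtons":{"type":"number"}},"required":["series"]}

```bash
ls; mkdir -p pics; cat > h.py <<'E'
import numpy as np, cv2
from plant import bot
def grab(n):
    s=bot.state(); im=bot.get_image(n)
    if n=="wrist":
        T=np.eye(4);T[:3,:3]=s["orientation"];T[:3,3]=s["tool_pos"];im["T"]=T@np.array(im["hand_eye"])
    else: im["T"]=np.array(im["world_from_camera"])
    return im
def pts(im):
    h,w=im["range_z"].shape;u,v=np.meshgrid(np.arange(w),np.arange(h));z=im["range_z"]
    P=np.stack([(u-im["cx"])/im["fx"]*z,(v-im["cy"])/im["fy"]*z,z],-1)
    return P@im["T"][:3,:3].T+im["T"][:3,3]
def ray(im,u,v,z):
    d=im["T"][:3,:3]@np.array([(u-im["cx"])/im["fx"],(v-im["cy"])/im["fy"],1]);o=im["T"][:3,3]
    return o+d*(z-o[2])/d[2]
def save(im,n): cv2.imwrite("pics/"+n,cv2.cvtColor(im["pixels"],cv2.COLOR_RGB2BGR))
E
python3 - <<'E'
from h import *
import pickle
a=grab("top");b=grab("side");pickle.dump((a,b),open("start.pkl","wb"))
print(a["T"],a["fx"],b["T"],b["fx"])
cv2.imwrite("pics/a.png",cv2.cvtColor(cv2.resize(a["pixels"],(800,600),interpolation=2),cv2.COLOR_RGB2BGR));save(b,"b.png")
s=bot.state();print(s["tool_pos"],s["orientation"],s["contact_force"],s["t"])
E
```

```text
pics
[[-2.19185831e-02 -9.93311217e-01  1.13368431e-01  3.99589929e-01]
 [-9.99758215e-01  2.19764477e-02 -7.39460782e-04 -1.67659504e-02]
 [-1.75692072e-03 -1.13357229e-01 -9.93552742e-01  1.19755866e+00]
 [ 0.00000000e+00  0.00000000e+00  0.00000000e+00  1.00000000e+00]] 432.992262848901 [[ 0.80577576 -0.43669829  0.40002503  0.03348871]
 [-0.59221729 -0.59647912  0.54174841 -0.6474351 ]
 [ 0.00202598 -0.67342947 -0.7392487   0.94752838]
 [ 0.          0.          0.          1.        ]] 382.29055437581076
[0.14526404 0.5557524  0.23045594] [[-9.67468606e-01  2.52990267e-01 -6.49227860e-04]
 [ 2.52991021e-01  9.67467146e-01 -1.69259392e-03]
 [ 1.99896837e-04 -1.80178030e-03 -9.99998357e-01]] [-0.26647149  0.80401748  0.9600595 ] 0.1
```

View pics/a.png

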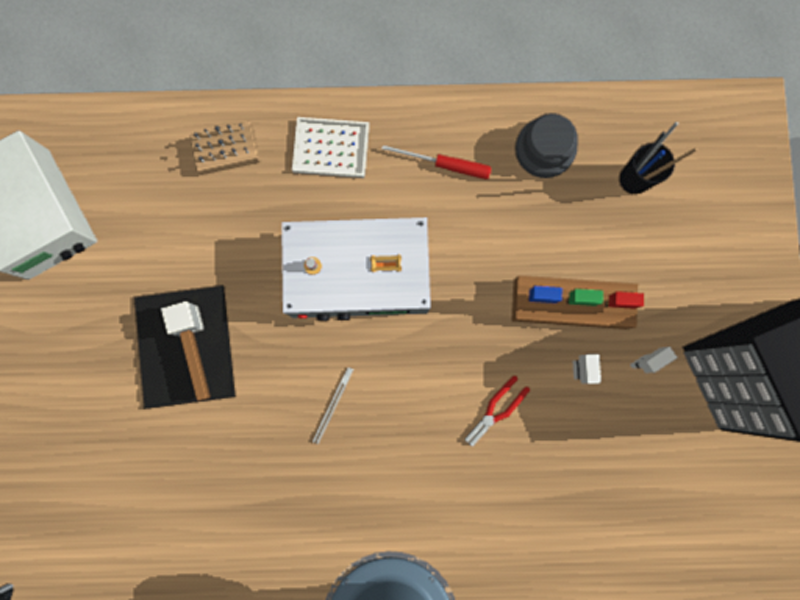

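View pics/b.png

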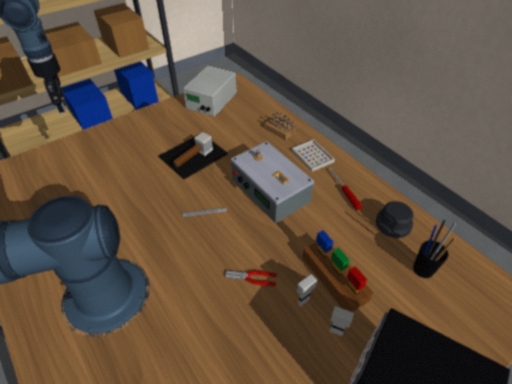

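The top view (800 px wide) shows the mallet on its pad with its head at (182,318) and handle end at (202,395). The unit's pin is at (311,264) and its slot at (386,263). The rack holds blue (546,294), green (588,297) and red (628,299), and the white look-alikes are at (589,368) and (656,360). The side view agrees: mallet (200,145), unit (272,180), red carrier (357,278).

```bash
python3 - <<'E'
from h import *
import pickle
a,b=pickle.load(open("start.pkl","rb"))
def comp(im,mask,minA=15):
    n,l,st,c=cv2.connectedComponentsWithStats(mask.astype(np.uint8))
    return [(l==i) for i in range(1,n) if st[i,4]>=minA]
for nm,im in (("top",a),("side",b)):
    P=pts(im);hsv=cv2.cvtColor(im["pixels"],cv2.COLOR_RGB2HSV);H,S,V=[hsv[...,i].astype(int) for i in range(3)]
    z=P[...,2];ok=im["range_z"]>0
    print(nm,"bench z",np.median(z[ok&(abs(z)<.03)]))
    reg=lambda x0,x1,y0,y1:ok&(P[...,0]>x0)&(P[...,0]<x1)&(P[...,1]>y0)&(P[...,1]<y1)
    def rep(n,m):
        for k in comp(im,m):
            zt=np.percentile(z[k],80);t=k&(abs(z-zt)<.006)
            u=np.argwhere(t)[:,::-1].astype(np.float32)
            r=cv2.minAreaRect(np.array([ray(im,*q,zt)[:2]*1000 for q in u],np.float32))
            print(n,k.sum(),"px",u.mean(0).round(1),"med",np.median(P[t],0).round(4),"ztop",zt.round(4),"rect",np.round(r[0],1),np.round(r[1],1),round(r[2],1))
    whole=reg(.2,.8,-.6,.5)
    rep("red",whole&(z>.09)&((H<8)|(H>172))&(S>150)&(V>80))
    rep("green",whole&(z>.09)&(H>45)&(H<85)&(S>120))
    rep("blue",whole&(z>.09)&(H>105)&(H<130)&(S>120))
    rep("unit",reg(.4,.75,-.15,.25)&(abs(z-.1)<.012)&(S<60))
    rep("pin",reg(.4,.75,-.15,.25)&(z>.118)&(z<.14))
    rep("brass",reg(.4,.75,-.15,.25)&(z>.09)&(z<.118)&(S>120))
    rep("head",reg(.35,.65,.2,.42)&(z>.06)&(z<.1)&(S<60)&(V>120))
    rep("handle",reg(.3,.6,.2,.42)&(z>.035)&(z<.07)&(S>80))
    rep("pad",reg(.3,.65,.15,.47)&(z<.02)&(V<60))
    rep("rack",reg(.4,.65,-.45,-.1)&(abs(z-.05)<.012))
E
```

```text
top bench z 0.0011967237946901577
red 207 px [402.2 190.8] med [ 0.5264 -0.3947  0.1207] ztop 0.1217 rect [ 526.8 -393.6] [45.7 21.4] 83.9
green 182 px [376.  189.3] med [ 0.5325 -0.329   0.1208] ztop 0.1223 rect [ 532.2 -328.5] [45.  20.2] 87.0
blue 43 px [421.2  98.6] med [ 0.7429 -0.4325  0.1836] ztop 0.1825 rect [ 743.3 -431.9] [4.9 2.5] 88.7
blue 182 px [349.7 187.3] med [ 0.539  -0.2635  0.121 ] ztop 0.1223 rect [ 537.8 -263.4] [45.1 20.4] 84.9
unit 5131 px [226.6 169. ] med [0.5951 0.0469 0.1011] ztop 0.1027 rect [595.8  45.2] [150.2 239.5] 0.6
pin 38 px [198.2 167.6] med [0.5945 0.115  0.1304] ztop 0.1316 rect [595.3 115.3] [15.1 12.7] 88.7
brass 104 px [246.9 168.7] med [ 0.5914 -0.0067  0.105 ] ztop 0.1071 rect [594.6  -6.7] [45.9 23.3] 89.0
brass 36 px [200.4 171.1] med [0.5885 0.1096 0.1066] ztop 0.1077 rect [591.2 112.6] [19.1 25.1] 22.3
head 305 px [112.8 202.6] med [0.5173 0.345  0.0754] ztop 0.077 rect [517.7 344.2] [43.5 43.8] 14.9
handle 371 px [123.3 233.4] med [0.4365 0.3234 0.0539] ztop 0.0555 rect [438.8 322.6] [117.7  18.9] 15.2
pad 3205 px [116.7 222.9] med [0
[... 1070 characters left out ...]
d [ 0.6011 -0.0045  0.1039] ztop 0.1053 rect [595.4  -8.7] [21.1 48.2] 1.4
head 126 px [202.6 136.9] med [0.5193 0.3399 0.074 ] ztop 0.075 rect [517.1 338.3] [44.6 46.8] 17.2
handle 213 px [186.4 153.5] med [0.4361 0.3176 0.053 ] ztop 0.0542 rect [438.5 316.7] [120.5  22.6] 15.1
pad 1131 px [190.8 157.5] med [0.4528 0.3204 0.0105] ztop 0.0122 rect [472.2 346.8] [198.1 163.9] 6.7
rack 1395 px [336.7 274.9] med [ 0.5201 -0.348   0.05  ] ztop 0.0516 rect [ 532.2 -332.5] [206.6  77.3] 85.2
rack 31 px [304.4 295. ] med [ 0.4125 -0.3382  0.0452] ztop 0.0483 rect [ 415.8 -337.3] [ 8.3 34.3] 81.3
rack 31 px [336.  323.3] med [ 0.4238 -0.442   0.0531] ztop 0.0531 rect [ 423.7 -442.4] [ 4.7 15.5] 24.5
```

>>> drive_tool(
  series=[
    [0,0,0,0,0,-0.222],
    [0,0,0,0,0,-0.222],
    [0,0,0,0,0,-0.222],
    [-0.036,-0.0435,0.005,0,0,0],
    [-0.036,-0.0435,0.005,0,0,0],
    [-0.036,-0.0435,0.005,0,0,0],
    [-0.036,-0.0435,0.005,0,0,0],
    [-0.036,-0.0435,0.005,0,0,0],
    [-0.036,-0.0435,0.005,0,0,0],
    [-0.036,-0.0435,0.005,0,0,0],
  ],
  jaw=60,
)

```text
t: 1.35
tool_pos: [0.47, 0.3278, 0.1957]
orientation: [[-0.965, -0.264, -0.001], [-0.264, 0.965, -0.0], [0.001, 0.0, -1.0]]
contact_force: [0.8, 1.3, 0.2]
gripper_width: 0.699
grasp_force: 0.0
```

```bash
cat >> h.py <<'E'
def rel(p,yaw_y=None):
    """shift in tool axes (m) and turn (units of 45 deg) to bring the TCP to p, tool down, tool y at yaw_y deg (mod 180)"""
    s=bot.state();R=np.array(s["orientation"]);d=np.array(p)-s["tool_pos"]
    if yaw_y is None: yaw_y=np.degrees(np.arctan2(R[1,1],R[0,1]))
    y0=np.degrees(np.arctan2(R[1,1],R[0,1]));dy=(yaw_y-y0+90)%180-90;a=np.radians(y0+dy)
    y=np.array([np.cos(a),np.sin(a),0]);z=np.array([0,0,-1.]);W=np.stack([np.cross(y,z),y,z],1)
    from scipy.spatial.transform import Rotation as Ro
    w=Ro.from_matrix(R.T@W).as_rotvec()/(np.pi/4)
    print("TCP",np.round(s["tool_pos"],4),"yaw_y",round(y0,2),"t",s["t"],"F",np.round(s["contact_force"],1),"w",round(s["gripper_width"],3),"gf",s["grasp_force"])
    print("turn",w.round(4),"shift before turn",(R.T@d).round(4),"after turn",(W.T@d).round(4))
E
python3 - <<'E'
from h import *
import pickle
s=bot.state();print(s["q"],s["tool_pos"])
w=grab("wrist");pickle.dump(w,open("w1.pkl","wb"));save(w,"w1.png");print(np.round(w["hand_eye"],3),w["fx"])
P=pts(w);hsv=cv2.cvtColor(w["pixels"],cv2.COLOR_RGB2HSV);H,S,V=[hsv[...,i].astype(int) for i in range(3)]
z=P[...,2];ok=w["range_z"]>0
reg=ok&(P[...,0]>.3)&(P[...,0]<.65)&(P[...,1]>.2)&(P[...,1]<.42)
for n,m in(("head",reg&(z>.065)&(z<.09)&(S<70)),("handle",reg&(z>.045)&(z<.062)&(S>80)),("pad",ok&(z<.02)&(z>.005)&(V<70))):
    if m.sum()<10: print(n,"none");continue
    zt=np.median(z[m]);u=np.argwhere(m)[:,::-1]
    r=cv2.minAreaRect(np.array([ray(w,*q,zt)[:2]*1000 for q in u],np.float32))
    print(n,m.sum(),zt,u.mean(0),np.median(P[m],0),r)
rel([.469,.329,.023],105.4)
E
```

```text
[4.98195937e-01 3.85043319e-01 1.63229789e-04 1.18660840e+00
 2.74917166e-04 2.30949677e-01] [0.46999983 0.32781849 0.19572754]
[[-0.    -0.961 -0.275  0.07 ]
 [ 1.     0.    -0.001 -0.001]
 [ 0.001 -0.275  0.961 -0.144]
 [ 0.     0.     0.     1.   ]] 313.91656978324204
head 2227 0.07506370923642941 [259.84553211 243.84912438] [0.51615788 0.34245656 0.07506371] ((516.8761596679688, 342.48529052734375), (45.63552474975586, 43.70565414428711), 15.316469192504883)
handle 2548 0.05396412319922547 [260.17543171 148.42150706] [0.43435663 0.32037705 0.05396412] ((439.1390686035156, 321.5071105957031), (118.5499038696289, 17.626296997070312), 15.483487129211426)
pad 20424 0.01118199391350308 [282.3344105  170.00009792] [0.45226246 0.35864635 0.01118199] ((502.6097106933594, 264.2707214355469), (223.03729248046875, 380.5212097167969), 19.402151107788086)
TCP [0.4757 0.3234 0.1948] yaw_y 104.94 t 1.4 F [ 5.3 -2.3  0.6] w 0.701 gf 0.0
turn [-0.0064  0.0028 -0.0102] shift before turn [0.0054 0.008  0.1717] after turn [0.0049 0.0072 0.1718]
```

View pics/w1.png

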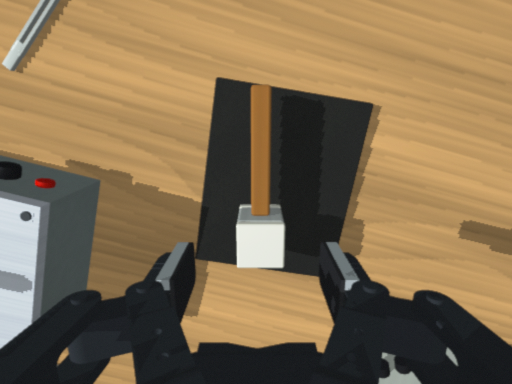

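The wrist view shows the mallet centred between the fingers, with its head at (260,244) and handle at (260,148), on the pad. I'll come down partway and let it settle before the final correction.

>>> drive_tool(
  series=[
    [0,0,0.03,0,0,-0.01],
    [0,0,0.04,0,0,0],
    [0,0,0.03,0,0,0],
    [0,0,0,0,0,0],
    [0,0,0,0,0,0],
    [0,0,0,0,0,0],
    [0,0,0,0,0,0],
    [0,0,0,0,0,0],
    [0,0,0,0,0,0],
    [0,0,0,0,0,0],
  ],
)

```text
t: 2.65
tool_pos: [0.4689, 0.3292, 0.0963]
orientation: [[-0.962, -0.272, -0.0], [-0.272, 0.962, 0.0], [0.0, 0.0, -1.0]]
contact_force: [0.0, 0.5, -0.8]
gripper_width: 0.704
grasp_force: 0.0
```

```bash
python3 -c "
from h import *
rel([.4687,.3292,.022],105.4)"
```

```text
TCP [0.4689 0.3292 0.0963] yaw_y 105.76 t 2.65 F [ 0.   0.5 -0.8] w 0.704 gf 0.0
turn [ 0.0001 -0.      0.0081] shift before turn [0.0002 0.0001 0.0743] after turn [0.0002 0.0001 0.0743]
```

>>> drive_tool(
  series=[
    [0,0,0.02,0,0,0.008],
    [0,0,0.025,0,0,0],
    [0,0,0.02,0,0,0],
    [0,0,0.009,0,0,0],
    [0,0,0,0,0,0],
    [0,0,0,0,0,0],
    [0,0,0,0,0,0],
    [0,0,0,0,0,0],
    [0,0,0,0,0,0],
    [0,0,0,0,0,0],
  ],
)

```text
t: 3.9
tool_pos: [0.469, 0.3292, 0.0224]
orientation: [[-0.964, -0.266, 0.0], [-0.266, 0.964, 0.0], [-0.0, 0.0, -1.0]]
contact_force: [0.3, -0.0, 0.4]
gripper_width: 0.699
grasp_force: 0.0
```

>>> drive_tool(
  series=[
    [0,0,0,0,0,0],
    [0,0,0,0,0,0],
    [0,0,0,0,0,0],
    [0,0,0,0,0,0],
    [0,0,0,0,0,0],
    [0,0,0,0,0,0],
    [0,0,0,0,0,0],
    [0,0,0,0,0,0],
    [0,0,0,0,0,0],
    [0,0,0,0,0,0],
  ],
  jaw=0,
  newtons=100,
)

```text
t: 5.15
tool_pos: [0.469, 0.3293, 0.0225]
orientation: [[-0.964, -0.266, 0.0], [-0.266, 0.964, 0.0], [-0.0, 0.0, -1.0]]
contact_force: [-2.5, -0.5, 5.7]
gripper_width: 0.189
grasp_force: 97.5
```

```bash
python3 -c "
from h import *
rel([.4687,.3292,.022],105.4)"
```

```text
TCP [0.469  0.3293 0.0225] yaw_y 105.4 t 5.15 F [-2.5 -0.5  5.7] w 0.189 gf 97.53066658973694
turn [0.0003 0.0002 0.0001] shift before turn [ 0.0003 -0.      0.0005] after turn [ 0.0003 -0.      0.0005]
```

>>> drive_tool(
  series=[
    [0,0,-0.02,0,0,0],
    [0,0,-0.04,0,0,0],
    [0,0,-0.05,0,0,0],
    [0,0,-0.05,0,0,0],
    [-0.0015,-0.025,0,0,0,0],
    [-0.003,-0.048,0,0,0,0],
    [-0.003,-0.048,0,0,0,0],
    [-0.003,-0.048,0,0,0,0],
    [-0.003,-0.048,0,0,0,0],
    [-0.0015,-0.024,0,0,0,0],
  ],
)

```text
t: 6.4
tool_pos: [0.5474, 0.0981, 0.1809]
orientation: [[-0.965, -0.263, -0.002], [-0.263, 0.965, -0.001], [0.002, -0.0, -1.0]]
contact_force: [-0.1, -0.1, -2.9]
gripper_width: 0.194
grasp_force: 97.8
```

>>> drive_tool(
  series=[
    [0,0,0,0,0,0],
    [0,0,0,0,0,0],
    [0,0,0,0,0,0],
    [0,0,0,0,0,0],
    [0,0,0,0,0,0],
    [0,0,0,0,0,0],
    [0,0,0,0,0,0],
    [0,0,0,0,0,0],
    [0,0,0,0,0,0],
    [0,0,0,0,0,0],
  ],
)

```text
t: 7.65
tool_pos: [0.5475, 0.1008, 0.1823]
orientation: [[-0.964, -0.265, 0.0], [-0.265, 0.964, 0.0], [-0.0, 0.0, -1.0]]
contact_force: [0.7, -0.4, -2.5]
gripper_width: 0.194
grasp_force: 97.8
```

```bash
python3 - <<'E'
from h import *
rel([.5474,.1008,.1825],105.4)
w=grab("wrist");save(w,"w2.png")
a=grab("top");P=pts(a);z=P[...,2]
m=(z>.14)&(z<.26)&(abs(P[...,0]-.595)<.05)&(abs(P[...,1]-.114)<.05)&(a["pixels"].min(-1)>140)
print(m.sum(),P[m].mean(0),z[m].min(),z[m].max())
cv2.imwrite("pics/t2.png",cv2.cvtColor(cv2.resize(a["pixels"][110:240,100:320],None,fx=2.5,fy=2.5),cv2.COLOR_RGB2BGR))
im=np.hstack([w["pixels"]]);
c=np.zeros((384+325,550,3),np.uint8)
E
python3 - <<'E'
import cv2,numpy as np
a=cv2.imread("pics/w2.png");b=cv2.imread("pics/t2.png");a=cv2.resize(a,(400,300));b=cv2.resize(b,(400,236))
c=np.zeros((300,800,3),np.uint8);c[:,:400]=a;c[:236,400:]=b;cv2.imwrite("pics/c2.png",c)
E
```

```text
TCP [0.5475 0.1008 0.1823] yaw_y 105.4 t 7.65 F [ 0.7 -0.4 -2.5] w 0.194 gf 97.81634330749512
turn [ 0.0001  0.0001 -0.0001] shift before turn [ 0.0001  0.     -0.0002] after turn [ 0.0001  0.     -0.0002]
2 [0.55808979 0.0719902  0.22755621] 0.19608540527726182 0.2590270092438094
```

View pics/c2.png

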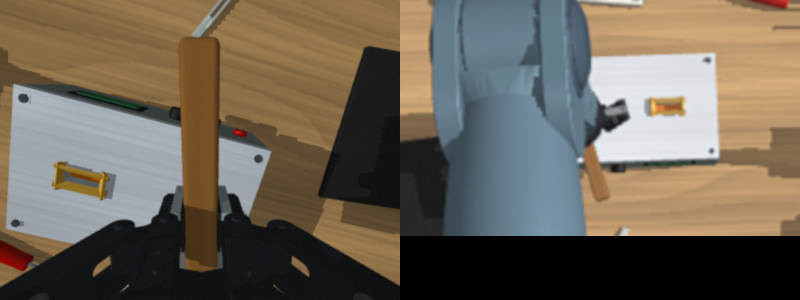

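The wrist half shows the handle straight in the grip and the slot at (80,180). The top half shows the arm hiding the head and the pin. I'll press down onto the pin and watch the force.

>>> drive_tool(
  series=[
    [0,0,0.015,0,0,0],
    [0,0,0.015,0,0,0],
    [0,0,0.006,0,0,0],
    [0,0,0.004,0,0,0],
    [0,0,0.004,0,0,0],
    [0,0,0.004,0,0,0],
    [0,0,0.002,0,0,0],
    [0,0,0,0,0,0],
    [0,0,0,0,0,0],
    [0,0,0,0,0,0],
  ],
)

```text
t: 9.0
tool_pos: [0.5478, 0.1009, 0.1324]
orientation: [[-0.964, -0.266, 0.001], [-0.266, 0.964, 0.0], [-0.001, 0.0, -1.0]]
contact_force: [-0.4, 0.8, 0.0]
gripper_width: 0.193
grasp_force: 98.3
```

```bash
python3 - <<'E'
from h import *
rel([.5474,.1008,.1285],105.4); print(bot.state()["moment"])
b=grab("side");cv2.imwrite("pics/b3.png",cv2.cvtColor(cv2.resize(b["pixels"][90:230,190:340],None,fx=4,fy=4),cv2.COLOR_RGB2BGR))
E
```

```text
TCP [0.5478 0.1009 0.1324] yaw_y 105.41 t 9.0 F [-0.4  0.8  0. ] w 0.193 gf 98.27330589294434
turn [0.0001 0.0009 0.0002] shift before turn [ 0.0004 -0.      0.0039] after turn [ 0.0004 -0.      0.0039]
[ 0.09732943  0.07829801 -0.00237642]
```

View pics/b3.png

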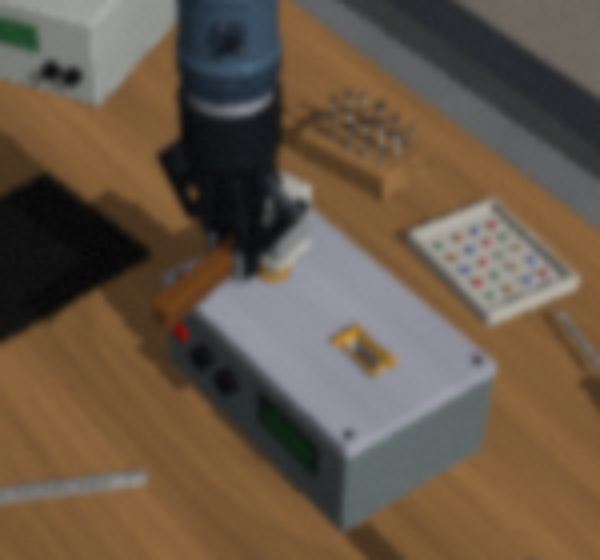

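The side view shows the head over the pin, with the pin's brass collar visible at (275,270), and the slot at (365,350). I'll press further.

>>> drive_tool(
  series=[
    [0,0,0.002,0,0,0],
    [0,0,0.002,0,0,0],
    [0,0,0.002,0,0,0],
    [0,0,0.001,0,0,0],
    [0,0,0,0,0,0],
    [0,0,0,0,0,0],
    [0,0,0,0,0,0],
    [0,0,0,0,0,0],
    [0,0,0,0,0,0],
    [0,0,0,0,0,0],
  ],
)

```text
t: 10.3
tool_pos: [0.5476, 0.1008, 0.1277]
orientation: [[-0.964, -0.266, 0.002], [-0.266, 0.964, 0.0], [-0.002, -0.001, -1.0]]
contact_force: [-7.6, -1.4, 17.3]
gripper_width: 0.194
grasp_force: 100.9
```

20 N is well above the 6 to 7 N that drives the pin, and the travel has stopped. I'll lift and go back over the pad, then check the pin.

>>> drive_tool(
  series=[
    [0,0,-0.01,0,0,0],
    [0,0,-0.025,0,0,0],
    [0,0,-0.023,0,0,0],
    [0.0015,0.025,0,0,0,0],
    [0.003,0.048,0,0,0,0],
    [0.003,0.048,0,0,0,0],
    [0.003,0.048,0,0,0,0],
    [0.003,0.048,0,0,0,0],
    [0.0015,0.024,0,0,0,0],
    [0,0,0,0,0,0],
  ],
)

```text
t: 11.55
tool_pos: [0.4678, 0.3304, 0.1822]
orientation: [[-0.963, -0.269, -0.002], [-0.269, 0.963, -0.001], [0.002, -0.0, -1.0]]
contact_force: [0.2, -0.3, -2.2]
gripper_width: 0.195
grasp_force: 98.0
```

>>> drive_tool(
  series=[
    [0,0,0.03,0,0,0],
    [0,0,0.04,0,0,0],
    [0,0,0.04,0,0,0],
    [0,0,0,0,0,0],
    [0,0,0,0,0,0],
    [0,0,0,0,0,0],
    [0,0,0,0,0,0],
    [0,0,0,0,0,0],
    [0,0,0,0,0,0],
    [0,0,0,0,0,0],
  ],
)

```text
t: 12.8
tool_pos: [0.4689, 0.3292, 0.0733]
orientation: [[-0.964, -0.266, 0.0], [-0.266, 0.964, 0.0], [-0.0, 0.0, -1.0]]
contact_force: [0.3, 0.0, -2.6]
gripper_width: 0.194
grasp_force: 97.8
```

```bash
python3 - <<'E'
from h import *
rel([.469,.3293,.0225],105.4)
a=grab("top");b=grab("side")
for im in (a,b):
    P=pts(im);z=P[...,2]
    m=(abs(P[...,0]-.595)<.02)&(abs(P[...,1]-.113)<.02)&(z>.109)&(z<.14);print("pin",m.sum(),np.median(z[m]),np.percentile(z[m],90),P[m].mean(0))
    m=(abs(P[...,0]-.595)<.006)&(abs(P[...,1]+.007)<.018);print("slot z",np.percentile(z[m],[0,10,25,50]).round(3))
A=cv2.resize(a["pixels"][140:200,180:280],(500,300));B=cv2.resize(b["pixels"][110:210,180:300],(300,300),interpolation=2)
cv2.imwrite("pics/c4.png",cv2.cvtColor(np.hstack([A,cv2.resize(b["pixels"][125:200,185:310],(300,300))[:, :]]),cv2.COLOR_RGB2BGR))
E
```

```text
TCP [0.4689 0.3292 0.0733] yaw_y 105.41 t 12.8 F [ 0.3  0.  -2.6] w 0.194 gf 97.77425050735474
turn [0.0001 0.     0.0002] shift before turn [-0.0001  0.0001  0.0508] after turn [-0.0001  0.0001  0.0508]
pin 39 0.11658303581412932 0.11823215121338207 [0.59567441 0.11466576 0.11562645]
slot z [0.096 0.098 0.099 0.101]
pin 22 0.11561397063963263 0.1185357164893047 [0.59558876 0.11111808 0.11499543]
slot z [0.092 0.095 0.099 0.102]
```

View pics/c4.png

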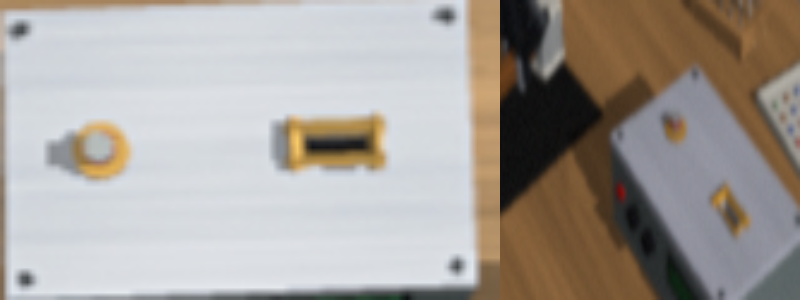

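The top view shows the pin low at (98,145) and the slot black and open at (335,145). The measured pin drop is 13 to 14 mm, so the pin is down. Next I lower the mallet onto the pad.

>>> drive_tool(
  series=[
    [0,0,0.02,0,0,0],
    [0,0,0.018,0,0,0],
    [0,0,0.008,0,0,0],
    [0,0,0.003,0,0,0],
    [0,0,0.001,0,0,0],
    [0,0,0.0005,0,0,0],
    [0,0,0,0,0,0],
    [0,0,0,0,0,0],
    [0,0,0,0,0,0],
    [0,0,0,0,0,0],
  ],
)

```text
t: 14.15
tool_pos: [0.469, 0.3292, 0.0229]
orientation: [[-0.964, -0.266, 0.0], [-0.266, 0.964, 0.0], [-0.0, 0.0, -1.0]]
contact_force: [-0.5, -0.2, -1.7]
gripper_width: 0.195
grasp_force: 97.8
```

>>> drive_tool(
  series=[
    [0,0,0.0005,0,0,0],
    [0,0,0,0,0,0],
    [0,0,0,0,0,0],
    [0,0,0,0,0,0],
    [0,0,0,0,0,0],
    [0,0,0,0,0,0],
    [0,0,0,0,0,0],
    [0,0,0,0,0,0],
    [0,0,0,0,0,0],
    [0,0,0,0,0,0],
  ],
  jaw=50,
)

```text
t: 15.4
tool_pos: [0.469, 0.3292, 0.0223]
orientation: [[-0.964, -0.266, 0.0], [-0.266, 0.964, 0.0], [-0.0, 0.0, -1.0]]
contact_force: [-0.0, -0.1, -0.1]
gripper_width: 0.586
grasp_force: 0.0
```

>>> drive_tool(
  series=[
    [0,0,-0.02,0,0,0],
    [0,0,-0.04,0,0,0],
    [0,0,-0.05,0,0,0],
    [0,0,-0.05,0,0,0],
    [0,0,-0.03,0,0,0],
    [0,0,-0.01,0,0,0],
    [0,0,0,0,0,0],
    [0,0,0,0,0,0],
    [0,0,0,0,0,0],
    [0,0,0,0,0,0],
  ],
)

```text
t: 16.65
tool_pos: [0.4685, 0.3289, 0.2214]
orientation: [[-0.964, -0.266, -0.001], [-0.266, 0.964, -0.001], [0.002, -0.0, -1.0]]
contact_force: [0.5, 0.6, -0.3]
gripper_width: 0.586
grasp_force: 0.0
```

```bash
python3 - <<'E'
from h import *
rel([.48,-.36,.21],-4.8)
w=grab("wrist")
P=pts(w);hsv=cv2.cvtColor(w["pixels"],cv2.COLOR_RGB2HSV);H,S,V=[hsv[...,i].astype(int) for i in range(3)]
z=P[...,2];ok=w["range_z"]>0
reg=ok&(P[...,0]>.3)&(P[...,0]<.65)&(P[...,1]>.2)&(P[...,1]<.42)
for n,m in(("head",reg&(z>.065)&(z<.09)&(S<70)),("handle",reg&(z>.045)&(z<.062)&(S>80))):
    zt=np.median(z[m]);u=np.argwhere(m)[:,::-1]
    r=cv2.minAreaRect(np.array([ray(w,*q,zt)[:2]*1000 for q in u],np.float32));print(n,m.sum(),zt,r)
E
```

```text
TCP [0.4685 0.3289 0.2214] yaw_y 105.4 t 16.65 F [ 0.5  0.6 -0.3] w 0.586 gf 0.0
turn [ 9.0000e-04 -2.1000e-03 -1.5511e+00] shift before turn [ 0.1719 -0.6672  0.0119] after turn [ 0.6856 -0.0691  0.0114]
head 1885 0.07511508530839028 ((517.1522216796875, 341.6120300292969), (46.2436637878418, 43.51215744018555), 16.222211837768555)
handle 2183 0.05403850707138541 ((439.8629455566406, 319.22418212890625), (118.00747680664062, 17.486770629882812), 15.800820350646973)
```

The mallet stands on the pad as before. Next I turn and travel to the rack.

>>> drive_tool(
  series=[
    [0,0,0,0,0,0.235],
    [0,0,0,0,0,0.235],
    [0,0,0,0,0,0.235],
    [0,0,0,0,0,0.235],
    [0,0,0,0,0,0.235],
    [0,0,0,0,0,0.235],
    [0,0,0,0,0,0.235],
    [0,0,0,0,0,0.235],
    [0,0,0,0,0,0.235],
    [0,0,0,0,0,0.235],
  ],
)

```text
t: 17.95
tool_pos: [0.4689, 0.3292, 0.2221]
orientation: [[0.012, 1.0, -0.0], [1.0, -0.012, -0.0], [-0.0, -0.0, -1.0]]
contact_force: [-0.9, -1.0, -0.8]
gripper_width: 0.587
grasp_force: 0.0
```

>>> drive_tool(
  series=[
    [0,0,0,0,0,0.099],
    [-0.0552,0.0091,0,0,0,0],
    [-0.0552,0.0091,0,0,0,0],
    [-0.0552,0.0091,0,0,0,0],
    [-0.0552,0.0091,0,0,0,0],
    [-0.0552,0.0091,0,0,0,0],
    [-0.0552,0.0091,0,0,0,0],
    [-0.0552,0.0091,0,0,0,0],
    [-0.0552,0.0091,0,0,0,0],
    [-0.0552,0.0091,0,0,0,0],
  ],
)

```text
t: 19.2
tool_pos: [0.509, -0.1745, 0.2223]
orientation: [[0.084, 0.996, 0.0], [0.996, -0.084, 0.0], [0.0, 0.0, -1.0]]
contact_force: [-0.1, 0.7, 1.5]
gripper_width: 0.581
grasp_force: 0.0
```

>>> drive_tool(
  series=[
    [-0.0552,0.0091,0,0,0,0],
    [-0.0552,0.0091,0,0,0,0],
    [-0.0552,0.0091,0,0,0,0],
    [-0.0552,0.0091,0,0,0,0],
    [0,0,0,0,0,0],
    [0,0,0,0,0,0],
    [0,0,0,0,0,0],
    [0,0,0,0,0,0],
    [0,0,0,0,0,0],
    [0,0,0,0,0,0],
  ],
)

```text
t: 20.45
tool_pos: [0.5269, -0.3954, 0.2225]
orientation: [[0.083, 0.997, 0.0], [0.997, -0.083, -0.0], [-0.0, 0.0, -1.0]]
contact_force: [-0.4, -0.6, 0.4]
gripper_width: 0.584
grasp_force: 0.0
```

```bash
python3 - <<'E'
from h import *
w=grab("wrist");save(w,"w5.png")
P=pts(w);hsv=cv2.cvtColor(w["pixels"],cv2.COLOR_RGB2HSV);H,S,V=[hsv[...,i].astype(int) for i in range(3)]
z=P[...,2];ok=w["range_z"]>0
for n,m in(("red",(z>.1)&((H<8)|(H>172))),("green",(z>.1)&(H>45)&(H<85))):
    m=m&ok&(S>120)&(z<.14)
    if m.sum()<10: print(n,m.sum()); continue
    zt=np.percentile(z[m],80);t=m&(abs(z-zt)<.005);u=np.argwhere(t)[:,::-1]
    r=cv2.minAreaRect(np.array([ray(w,*q,zt)[:2]*1000 for q in u],np.float32));print(n,m.sum(),zt,u.mean(0),r)
rel([.5265,-.396,.079],-4.8)
E
```

```text
red 1520 0.12174857441242412 [257.76429568 198.0348675 ] ((527.7890625, -396.69677734375), (45.703704833984375, 21.102548599243164), 84.62116241455078)
green 1754 0.12174401557175288 [258.74800456 115.17787913] ((533.8289794921875, -332.3628234863281), (44.649169921875, 21.068004608154297), 84.62113189697266)
TCP [ 0.5268 -0.3955  0.2224] yaw_y -4.78 t 20.5 F [ 0.  -0.6 -0.5] w 0.588 gf 0.0
turn [0.0002 0.     0.0004] shift before turn [-0.0005 -0.0003  0.1434] after turn [-0.0005 -0.0003  0.1434]
```

View pics/w5.png

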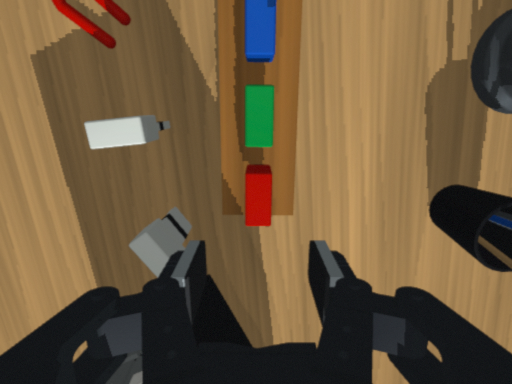

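The wrist view shows the red grip at (258,198) in the end pocket, green at (259,115) and blue at (260,30). The white look-alikes are well to the left. I'll go down and grip.

>>> drive_tool(
  series=[
    [-0.001,0.0008,0.03,0,0,0.014],
    [0,0,0.04,0,0,0],
    [0,0,0.04,0,0,0],
    [0,0,0.024,0,0,0],
    [0,0,0.008,0,0,0],
    [0,0,0,0,0,0],
    [0,0,0,0,0,0],
    [0,0,0,0,0,0],
    [0,0,0,0,0,0],
    [0,0,0,0,0,0],
  ],
)

```text
t: 21.75
tool_pos: [0.5276, -0.397, 0.0806]
orientation: [[0.095, 0.996, 0.0], [0.996, -0.095, -0.0], [-0.0, 0.0, -1.0]]
contact_force: [0.4, -0.0, -0.5]
gripper_width: 0.587
grasp_force: 0.0
```

>>> drive_tool(
  series=[
    [0,0,0,0,0,0],
    [0,0,0,0,0,0],
    [0,0,0,0,0,0],
    [0,0,0,0,0,0],
    [0,0,0,0,0,0],
    [0,0,0,0,0,0],
    [0,0,0,0,0,0],
    [0,0,0,0,0,0],
    [0,0,0,0,0,0],
    [0,0,0,0,0,0],
  ],
  jaw=5,
  newtons=60,
)

```text
t: 23.0
tool_pos: [0.5276, -0.3969, 0.0804]
orientation: [[0.095, 0.996, 0.0], [0.996, -0.095, -0.0], [-0.0, 0.0, -1.0]]
contact_force: [0.0, 0.2, 1.3]
gripper_width: 0.249
grasp_force: 59.1
```

>>> drive_tool(
  series=[
    [0,0,-0.01,0,0,0],
    [0,0,-0.03,0,0,0],
    [0,0,-0.04,0,0,0],
    [0,0,-0.04,0,0,0],
    [0,0,-0.03,0,0,-0.07],
    [0.02,0.004,0,0,0,-0.068],
    [0.045,0.008,0,0,0,0],
    [0.045,0.008,0,0,0,0],
    [0.045,0.008,0,0,0,0],
    [0.045,0.008,0,0,0,0],
  ],
)

```text
t: 24.25
tool_pos: [0.5607, -0.1932, 0.2281]
orientation: [[-0.015, 1.0, -0.003], [1.0, 0.015, 0.002], [0.002, -0.003, -1.0]]
contact_force: [0.5, 0.7, -1.7]
gripper_width: 0.249
grasp_force: 60.0
```

>>> drive_tool(
  series=[
    [0.045,0.009,0,0,0,0],
    [0.045,0.009,0,0,0,0],
    [0.045,0.009,0,0,0,0],
    [0.035,0.007,0,0,0,0],
    [0.018,0.003,0.015,0,0,0],
    [0,0,0.01,0,0,0],
    [0,0,0,0,0,0],
    [0,0,0,0,0,0],
    [0,0,0,0,0,0],
    [0,0,0,0,0,0],
  ],
)

```text
t: 25.5
tool_pos: [0.5966, -0.0088, 0.2058]
orientation: [[-0.013, 1.0, 0.001], [1.0, 0.013, -0.0], [-0.0, 0.001, -1.0]]
contact_force: [0.4, -0.2, -1.4]
gripper_width: 0.252
grasp_force: 60.0
```

```bash
python3 - <<'E'
from h import *
import pickle
rel([.595,-.0077,.205],0.8)
w=grab("wrist");pickle.dump(w,open("w6.pkl","wb"));save(w,"w6.png")
P=pts(w);hsv=cv2.cvtColor(w["pixels"],cv2.COLOR_RGB2HSV);H,S,V=[hsv[...,i].astype(int) for i in range(3)]
z=P[...,2];ok=w["range_z"]>0
R=bot.state();
for n,m in(("red",((H<8)|(H>172))&(z>.15)),("brass",(H>12)&(H<32)&(z<.22)&(z>.095))):
    m=m&ok&(S>120)
    k,l,st,c=cv2.connectedComponentsWithStats(m.astype(np.uint8))
    for i in range(1,k):
        if st[i,4]>20:
            q=l==i;print(n,st[i],P[q].min(0).round(4),P[q].max(0).round(4),np.median(P[q],0).round(4))
E
```

```text
TCP [ 0.5966 -0.0088  0.2058] yaw_y 0.73 t 25.5 F [ 0.4 -0.2 -1.4] w 0.252 gf 59.9803751707077
turn [ 0.0013  0.0002 -0.0017] shift before turn [ 0.0011 -0.0016  0.0008] after turn [ 0.0011 -0.0016  0.0008]
red [ 227  213   61  136 7451] [ 0.5851 -0.0308  0.2087] [0.6095 0.0139 0.2828] [ 5.964e-01 -3.000e-04  2.464e-01]
brass [238   9  41  46 942] [0.5819 0.0979 0.1032] [0.61   0.1262 0.1175] [0.5961 0.11   0.1062]
brass [ 241  164   34   49 1192] [ 0.5837 -0.0222  0.0996] [0.6102 0.0187 0.1885] [0.5965 0.006  0.1061]
```

View pics/w6.png

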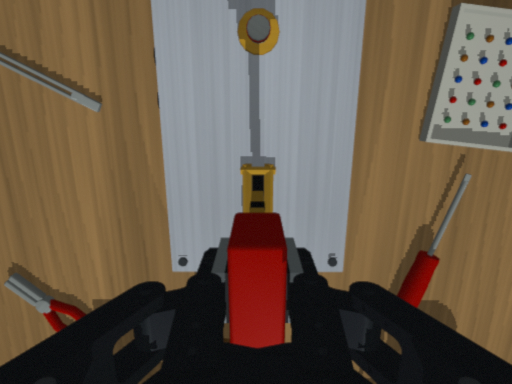

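The wrist view shows the red block held straight at (258,280) and the pin at (258,27). The block hides the near end of the slot, which is at (258,190). I'll back off 35 mm in -y to see the whole slot.

>>> drive_tool(
  series=[
    [-0.015,0,0,0,0,0],
    [-0.02,0,0,0,0,0],
    [0,0,0,0,0,0],
    [0,0,0,0,0,0],
    [0,0,0,0,0,0],
    [0,0,0,0,0,0],
    [0,0,0,0,0,0],
    [0,0,0,0,0,0],
    [0,0,0,0,0,0],
    [0,0,0,0,0,0],
  ],
)

```text
t: 26.8
tool_pos: [0.5967, -0.0431, 0.2053]
orientation: [[-0.014, 1.0, 0.0], [1.0, 0.014, 0.0], [0.0, 0.0, -1.0]]
contact_force: [-0.4, 0.5, -1.6]
gripper_width: 0.247
grasp_force: 60.0
```

```bash
python3 - <<'E'
from h import *
import pickle
s=bot.state();w=grab("wrist");pickle.dump((s["tool_pos"],s["orientation"],w),open("w7.pkl","wb"));save(w,"w7.png")
rel([.595,-.0077,.205],0.8)
P=pts(w);hsv=cv2.cvtColor(w["pixels"],cv2.COLOR_RGB2HSV);H,S,V=[hsv[...,i].astype(int) for i in range(3)]
z=P[...,2];ok=w["range_z"]>0
box=(abs(P[...,0]-.595)<.03)&(abs(P[...,1]+.008)<.05)
def rect(m,zt):
    q=np.argwhere(m)[:,::-1];return cv2.minAreaRect(np.array([ray(w,*k,zt)[:2]*1000 for k in q],np.float32))
m=((H>12)&(H<32)&(S>120)&ok&(z<.13)&box).astype(np.uint8)
cs,_=cv2.findContours(m,cv2.RETR_EXTERNAL,cv2.CHAIN_APPROX_NONE);c=max(cs,key=cv2.contourArea)
f=np.zeros_like(m);cv2.drawContours(f,[c],-1,1,-1)
zt=np.percentile(z[m>0],90);print("rim",m.sum(),zt,np.percentile(z[m>0],[10,50,95]),rect(f,.106),rect(f,zt))
d=(f>0)&(V<80)
print("dark hole",d.sum(),rect(d,.100) if d.sum() else 0)
# unit top
u=ok&(abs(z-.1)<.006)&(S<60)&(V>120);print("unit",u.sum(),rect(u,.1))
# pin, collar
p=(H>12)&(H<32)&(S>120)&ok&(z<.13)&(abs(P[...,1]-.113)<.03)&(abs(P[...,0]-.595)<.03);print("collar",p.sum(),z[p].mean(),rect(p,np.median(z[p])) if p.sum() else 0)
# carrier in tool frame
T=np.eye(4);T[:3,:3]=s["orientation"];T[:3,3]=s["tool_pos"];Q=(P-T[:3,3])@T[:3,:3]
r=ok&((H<8)|(H>172))&(S>120)&(z>.15)
top=r&(Q[...,2]<-.035);face=r&(Q[...,2]>-.03)
print("red",r.sum(),np.percentile(Q[r],[2,50,98],axis=0).round(4).tolist())
n=np.percentile(Q[face],[5,50,95],axis=0).round(4);print(n)
for zz in(-.03,-.02,-.01):
    k=r&(abs(Q[...,2]-zz)<.003);print(zz,k.sum(),np.percentile(Q[k],[3,50,97],axis=0)[:,:2].round(4).tolist())
E
```

```text
TCP [ 0.5968 -0.0431  0.2053] yaw_y 0.78 t 26.85 F [ 0.9  0.  -1.5] w 0.25 gf 59.979971051216125
turn [ 0.     -0.0001 -0.0004] shift before turn [ 0.0354 -0.0013  0.0003] after turn [ 0.0354 -0.0013  0.0003]
rim 1549 0.10713853685459455 [0.10195462 0.10542983 0.10746753] ((597.1456909179688, -7.439937591552734), (27.012956619262695, 50.25192642211914), 0.6700765490531921) ((597.1388549804688, -7.284021377563477), (26.886476516723633, 50.01664352416992), 0.6701017618179321)
dark hole 540 ((597.14794921875, -7.066471099853516), (9.604756355285645, 33.98107147216797), 0.5283579230308533)
unit 39822 ((596.650634765625, 10.668220520019531), (150.7788543701172, 176.91758728027344), 0.566626250743866)
collar 8 0.10300128151414784 ((596.254638671875, 98.02033996582031), (5.527180194854736, 4.976056516170502e-06), 0.776171863079071)
red 7492 [[-0.0192, -0.0106, -0.0424], [0.0086, -0.0, -0.0407], [0.0223, 0.0104, -0.0094]]
[[ 0.0215 -0.0092 -0.0288]
 [ 0.022  -0.     -0.019 ]
 [ 0.0223  0.0091 -0.0061]]
-0.03 325 [[0.0213, -0.0098], [0.0219, -0.0], [0.0224, 0.0099]]
-0.02 245 [[0.0215, -0.0095], [0.0219, -0.0004], [0.0224, 0.0094]]
-0.01 204 [[0.0215, -0.0097], [0.022, -0.0], [0.0224, 0.0096]]
```

View pics/w7.png

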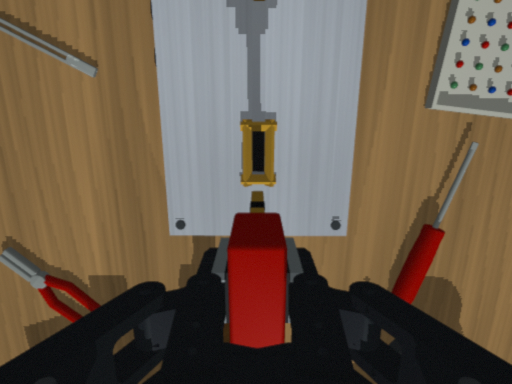

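The wrist view shows the whole slot at (258,153) with its opening black, and the blade tip at (258,200) in line with it. The carrier sits upright and centred in the grip. I'll move over the slot and start to lower slowly, checking forces.

>>> drive_tool(
  series=[
    [0.018,0.0003,0,0,0,0.004],
    [0.0187,0.0003,0,0,0,0],
    [0,0,0,0,0,0],
    [0,0,0,0,0,0],
    [0,0,0,0,0,0],
    [0,0,0,0,0,0],
    [0,0,0.012,0,0,0],
    [0,0,0.012,0,0,0],
    [0,0,0,0,0,0],
    [0,0,0,0,0,0],
  ],
)

```text
t: 28.1
tool_pos: [0.5967, -0.0064, 0.1811]
orientation: [[-0.01, 1.0, -0.001], [1.0, 0.01, 0.0], [0.0, -0.001, -1.0]]
contact_force: [0.7, -1.0, -2.6]
gripper_width: 0.249
grasp_force: 59.9
```

>>> drive_tool(
  series=[
    [0,0,0.003,0,0,0],
    [0,0,0.003,0,0,0],
    [0,0,0.003,0,0,0],
    [0,0,0.002,0,0,0],
    [0,0,0.002,0,0,0],
    [0,0,0.002,0,0,0],
    [0,0,0,0,0,0],
    [0,0,0,0,0,0],
    [0,0,0,0,0,0],
    [0,0,0,0,0,0],
  ],
)

```text
t: 29.35
tool_pos: [0.597, -0.0064, 0.1664]
orientation: [[-0.01, 1.0, 0.0], [1.0, 0.01, 0.0], [0.0, 0.0, -1.0]]
contact_force: [-0.1, -0.5, -2.2]
gripper_width: 0.251
grasp_force: 59.9
```

```bash
python3 - <<'E'
from h import *
s=bot.state();print(s["moment"])
rel([.597,-.0064,.1404],0.6)
E
```

```text
[0.03438139 0.03746306 0.02875256]
TCP [ 0.597  -0.0064  0.1664] yaw_y 0.6 t 29.35 F [-0.1 -0.5 -2.2] w 0.251 gf 59.947839975357056
turn [ 0.0003 -0.0001  0.    ] shift before turn [-0.     0.     0.026] after turn [-0.     0.     0.026]
```

>>> drive_tool(
  series=[
    [0,0,0.002,0,0,0],
    [0,0,0.002,0,0,0],
    [0,0,0.002,0,0,0],
    [0,0,0.002,0,0,0],
    [0,0,0,0,0,0],
    [0,0,0,0,0,0],
    [0,0,0,0,0,0],
    [0,0,0,0,0,0],
    [0,0,0,0,0,0],
    [0,0,0,0,0,0],
  ],
)

```text
t: 30.6
tool_pos: [0.5969, -0.0064, 0.1583]
orientation: [[-0.01, 1.0, 0.0], [1.0, 0.01, 0.0], [0.0, 0.0, -1.0]]
contact_force: [-0.1, -0.1, -1.8]
gripper_width: 0.247
grasp_force: 59.9
```

No contact, and the blade is in the slot. I'll continue to the band.

>>> drive_tool(
  series=[
    [0,0,0.003,0,0,0],
    [0,0,0.003,0,0,0],
    [0,0,0.003,0,0,0],
    [0,0,0.003,0,0,0],
    [0,0,0.003,0,0,0],
    [0,0,0.002,0,0,0],
    [0,0,0.001,0,0,0],
    [0,0,0,0,0,0],
    [0,0,0,0,0,0],
    [0,0,0,0,0,0],
  ],
)

```text
t: 31.85
tool_pos: [0.597, -0.0064, 0.1404]
orientation: [[-0.01, 1.0, 0.0], [1.0, 0.01, 0.0], [0.0, 0.0, -1.0]]
contact_force: [0.2, -0.9, -1.9]
gripper_width: 0.246
grasp_force: 59.9
```

```bash
python3 - <<'E'
from h import *
s=bot.state();print(s["moment"],np.abs(s["joint_velocities"]).max());rel([.597,-.0064,.1404],0.6)
b=grab("side");w=grab("wrist");a=grab("top")
P=pts(w);z=P[...,2];hsv=cv2.cvtColor(w["pixels"],cv2.COLOR_RGB2HSV);H,S=hsv[...,0],hsv[...,1]
r=((H<8)|(H>172))&(S>120)&(z>.13);print("red top z",np.percentile(z[r],[1,2,50,98]))
Pa=pts(a);m=(abs(Pa[...,0]-.517)<.015)&(abs(Pa[...,1]-.342)<.015);print("mallet top z",np.median(Pa[m][:,2]))
B=cv2.resize(b["pixels"][135:195,245:305],(500,500),interpolation=2)
Wc=cv2.resize(w["pixels"][60:384,106:406],(300,324));C=np.zeros((500,800,3),np.uint8);C[:,:500]=B;C[:324,500:]=Wc
cv2.imwrite("pics/c8.png",cv2.cvtColor(C,cv2.COLOR_RGB2BGR))
E
```

```text
[-0.00368391 -0.07377054  0.00225616] 0.002156756361894839
TCP [ 0.597  -0.0064  0.1404] yaw_y 0.6 t 31.85 F [ 0.2 -0.9 -1.9] w 0.246 gf 59.948222637176514
turn [ 0.0004 -0.0001 -0.0001] shift before turn [ 0. -0.  0.] after turn [ 0. -0.  0.]
red top z [0.14750011 0.1497943  0.18106685 0.21351402]
mallet top z 0.07529783404893098
```

View pics/c8.png

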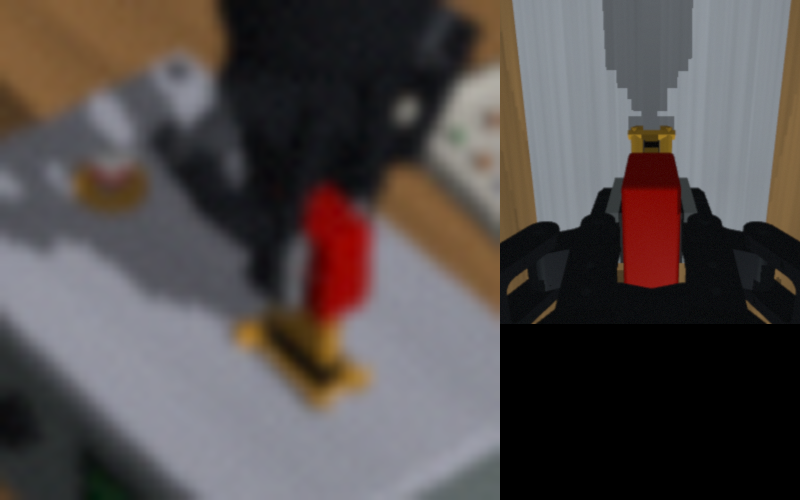

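The crop shows the blade standing in the slot at (320,350), with the dark band at the rim and the red block above it. The red top measures 0.181 m, which puts the tip at about 0.070 m as intended. The force is only the carrier's weight, so it isn't resting on the rim. The mallet stands on its pad.

```bash
python3 -c "
from plant import bot
print(bot.finish_job())"
```

```text
the job is handed in; nothing more can be done
None
```

I handed the job in at about 32 s: the pin is down and the shutter open, the mallet is back on its pad and released, and the red carrier is held upright in the slot with its band at the rim, not resting on it; no verdict came back.

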